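# Zero the gauge and pump the squeeze clamp onto the block

## Robot

A 6-joint arm with a two-finger parallel gripper is mounted at the origin on the work surface; the furniture and walls round the work are solid. World frame = base frame: x ahead of the robot, y to its left, z up, the work surface at z = 0. Lengths are in m, angles in rad, forces in N, time in s.
With the tool pointing down it reaches from about 0.25 to 0.8 m from the base axis. Payload 3.9 kg.
Tool frame: the origin (TCP) lies between the finger pads, 19 mm behind the fingertips; this is the grasp point; z points along the fingers, y is the line along which they close (so a half turn about z gives the same grasp; the last joint's range is limited). The gripper opens to 85 mm and grips with 20 to 120 N. Pads are 22 mm wide; open, the fingers measure 114 mm over their backs; the gripper's body (76 mm by 85 mm) begins 54 mm behind the grasp point. The pads swing forward as they close: fully open they stand 13 mm farther back than shut.
Start: joints at [-1.292, 0.26, -0.138, 1.173, 0, 1.571], TCP at [0.144, -0.505, 0.25] pointing down, gripper open.
Joint ranges: [-2.78, 2.78], [-0.83, 1.72], [-1.28, 1.37], [-1.9, 2.12], [-1.57, 1.48], [-3.14, 3.14]. Speed limits (rad/s): [2.57, 2.57, 3.14, 3.14, 3.14, 3.14].

## Interface

Orientations are given as a unit quaternion [w, x, y, z].
In Python, from rig import bot, imaging, nets gives the robot as it stands. The module is installed in compiled form; this text tells all that it offers. Calls block until the motion is done:
- bot.reach(position, orientation): joint-space move of the TCP to a pose.
- bot.move_straight(position, rotation=None, velocity=0.15): straight line of the TCP; rotation=None keeps the orientation; velocity is the mean speed in m/s.
- bot.move_joints(angles): joint-space move.
- bot.command_gripper(opening, newtons=None): opening from 0.0 (shut) to 1.0 (fully open); newtons is the grip in N (None keeps the last); returns when the fingers have stopped.
- bot.dwell(seconds).
- bot.solve_ik(position, orientation): joint angles nearest the present ones, or None.
- imaging.read_camera(name): name is "scene" or "top"; returns a dict with "frame" (420x560x3 uint8, red, green, blue), "K" (3x3 intrinsics, pixels), "cam_to_world" (4x4, takes a point from camera to world coordinates). Camera axes: x right, y down, z forward; pixel columns grow to the right and rows downward; lengths in m; the calibration is good to about 2 mm. A picture is of the moment at which its call begins. There is no depth.
A pose or a line that the arm cannot do raises bot.IKError and nothing moves.
- bot.finish_job(): hands the job in; it is judged then, once.
Trained networks look in a picture, given as the dict that the camera call returned (one of the last four; its "shot" number tells which), for a name from the list of things; names that differ only in an ending like _2 or _b are one class to them, and where a whole thing is asked for, a point or a joint stands for the part that bears it (a point fixed in the world has none). Each returns a list of dicts, best first, with "p" (0 to 1); they miss things now and then, are a little off and sometimes report something else, mostly with a low value. They report only what shows in the picture. A call takes as long as a camera call. They do not tell look-alikes from the thing itself.
- nets.search_frame(picture, label): "xy" ([column, row] in pixels, amid what is visible of it).
- nets.masks_of(picture, label): "region" (420x560 bool, what is visible of it) and "xy" ([column, row] in pixels, amid what is visible of it).
Readings, each from a call of its own:
- bot.current_clock(): time.
- bot.current_q(): joint angles.
- bot.current_qd(): joint speeds.
- bot.current_effort(): joint torques, N m.
- bot.current_position(): TCP position.
- bot.current_tool_rot(): TCP orientation.
- bot.current_contact_force(): force on the tool from outside, world axes, zero at the start.
- bot.current_moment(): the same for the moment, N m.
- bot.current_grip_width(): opening from 0.0 (shut) to 1.0 (fully open).
- bot.current_finger_force(): force on a finger pad.
Only numpy, scipy, OpenCV 4.12 (cv2) and the standard library are available. Lean on these libraries where they do the work, as an engineer would, in place of code of your own. Each camera call takes 0.05 s, during which the arm holds its last target. There are 200 camera calls.

## Task

Take the nail punch out of its wooden stand, press the small sunken zero button on the gauge case of the clamping board with the punch's tip before any clamping, and put the punch back upright in its stand. Then squeeze the two upright grips of the clamp together and let them spring apart, again and again, until the jaw meets the wooden block and pushes it square against the stop plate. Finish while holding the grips squeezed, so that the jaw presses the block firmly with its spring partly compressed, but use a gentle grip so as not to crush the block; do not touch the block, the jaw, the rod or the button with the gripper itself, and leave the pencil can, the plane and the spirit level where they are.

Things in the scene. Friction and masses are not known exactly. Their poses are not given: they have to be found in the camera images.
- clamp_board: Plywood board 385x120x15 mm, fixed on the bench. Origin under it on its long centre line; x along the push rod, from clamp to stop plate. Clamp housing: two dark steel cheeks, x -0.139 to -0.069, top 111 mm above the bench. Stop plate's face at x = 0.110, 90 mm wide, top 65 mm above the bench. Gauge case 50x80 mm behind it, x 0.125 to 0.175, top 65 mm above the bench.
- button_well (a point): Centre of the mouth of the round well (16 mm wide) in the gauge case's top, 65 mm above the bench. The zero button sits in it, its top 5 mm below the mouth.
- zero_button (a joint): Travel of the zero button (13 mm across), 0 up, 0.004 m fully pressed (straight down, about 1.5 N to start, 4.5 N fully down, springs back). It counts as pressed beyond 0.0025 m. Too deep in its well for a finger.
- nail_punch: Steel nail punch, 100 mm long, hexagonal: 10 mm across its flats (along its own z axis), 12 mm across corners, tapering over its last 30 mm to a 4 mm tip; 60 g. Stands tip down in the stand. Its y axis runs from tip to head (up at the start); origin at mid-length on its flank.
- punch_tip (a point): Centre of the punch's tip.
- punch_head (a point): Centre of the punch's head (top end in the stand, about 105 mm above the bench).
- punch_stand: Wooden block 60 x 60 x 48 mm, fixed, with a round 14.5 mm hole from its top centre down to 5 mm above the bench. Origin under its centre. The punch stands in it and shows 57 mm.
- grip_centre (a point): Point midway between the two upright grips, 140 mm above the bench: with the fingers closing along the board's x axis and the tool pointing down, put the TCP here to squeeze them. It does not move.
- trigger (a joint): Angle of the front grip (lever 24 mm wide, top 167 mm above the bench, hinged 95 mm above it): 0 at rest, 0.26 rad fully squeezed. The grips measure 61 mm over all at rest (at the top, leaning outward), about 25 mm squeezed. A spring opens them (4 to 5 N per finger). A full squeeze drives the rod 15 to 20 mm forward. 20 N on the grips presses the block with about 30 N, 40 N may crush it.
- twin_grip (a joint): Angle of the rear grip, geared to the front one: both move alike, so the middle between them stays put.
- push_rod (a joint): Forward travel of the push rod (flat steel bar, axis 32 mm above the bench), 0 to 0.09 m, starting between 0 and 0.03. Only squeezing the grips drives it, forward only; it stays when the grips open (4 N friction), but then a compressed jaw spring pushes it back.
- jaw (a joint): Compression of the spring behind the jaw (steel pad 50 x 24 mm at the rod's front end), 0 to 0.010 m, 7 N per mm: the pressing force in N is 7000 times this value. At the end 8 to 45 N is right; more than 45 N crushes the block.
- jaw_face (a point): Centre of the jaw's front face, which meets the block, 32 mm above the bench. On the board's x axis it is at -0.012 + push_rod - jaw.
- work_block: Wooden offcut, 50 mm along the board's x, 90 mm across, 30 mm high, lying loose on the board between jaw and stop plate, a few mm short of the plate. Origin at the centre of its underside, its x axis along the board's; seated against the plate its origin is at x = 0.085 in the board's frame. About 80 g.
- pencil_can: Bystander: tin can with pencils, 104 x 124 x 177 mm, upright on the other side of the board from the punch stand. Origin under it.
- plane: Bystander: block plane, 46 x 160 x 40 mm, at the back of the bench.
- level: Bystander: torpedo spirit level, 22 x 231 x 43 mm, at the back of the bench.
Not all that is in view belongs to the job. Of the things shaped like the punch_stand, the wooden one is meant.

How it is judged:
On the way, in this order (a step that is already met when the one before it is completed fails the run):
1. the zero button is pressed down with the punch, while the jaw is still clear of the block (value of joint zero_button above 0.0025 m and contact force between nail_punch and zero_button above 0.5 N and contact force between jaw and work_block below 0.5 N), for 0.1 s.
2. the punch is back upright in its stand and let go (horizontal distance between punch_tip and punch_stand below 0.008 m and height (world z) of punch_tip below 0.012 m and angle between nail_punch's own y axis and vertical below 0.2 rad and contact force between the fingers and nail_punch below 0.1 N), for 0.2 s.
3. the jaw, driven by the squeezed grips, presses the block (contact force between jaw and work_block above 3 N and contact force between the fingers and trigger above 2 N), for 0.1 s.
At the end, for the whole second after the job is handed in: Fingers still squeeze both grips (over 4 N each, off their rest position); jaw presses the block with 8 to 45 N; block within 1.5 mm of the stop plate and square within 0.04 rad; punch upright (0.2 rad) at the bottom of its stand's hole; zero button up (contact force between jaw and work_block between 8 and 45 N and value of joint trigger above 0.02 rad and contact force between the fingers and trigger above 4 N and contact force between the fingers and twin_grip above 4 N and x of work_block in the frame of clamp_board above 0.0835 m and angle between the x axis of work_block and the x axis of clamp_board, either way round below 0.04 rad and horizontal distance between punch_tip and punch_stand below 0.008 m and height (world z) of punch_tip below 0.012 m and angle between nail_punch's own y axis and vertical below 0.2 rad and value of joint zero_button below 0.001 m); the arm keeps its last pose, push and grip.
It fails at once if the block is crushed: the jaw presses it with more than 45 N (contact force between jaw and work_block above 45 N).
It fails at once if the robot touches the block, the jaw or the push rod (contact force between any of the fingers, the arm and work_block above 1 N or contact force between any of the fingers, the arm and push_rod above 1 N or contact force between any of the fingers, the arm and jaw above 1 N).
It fails at once if the zero button is touched with the fingers (contact force between the fingers and zero_button above 0.5 N).
It fails at once if a bystander is disturbed (moved more than 30 mm) (distance of any of pencil_can, plane, level from where it was at the start of the episode above 0.03 m).
It also fails if it takes over 61 s, if anything falls off the work surface, if the arm or the gripper's body presses on something with over 40 N, if the wrist force passes 120 N, or if a joint passes its speed limit or range.

## Working session

There is one attempt and no reset: what is moved stays moved. The work goes in short steps, each a Python script; the robot and the scene stay as the last script left them, time stands still between calls to the robot, and variables do not carry over. Pictures are saved under pics/ and viewed, at most 10 in all, crops included, and the job is handed in when it is done.

```bash
mkdir -p pics; cat > h.py <<'E'
import numpy as np, cv2
from rig import bot, imaging, nets
def proj(c,P):
    P=np.atleast_2d(P); T=np.linalg.inv(c["cam_to_world"]); q=(T[:3,:3]@P.T).T+T[:3,3]; u=(np.array(c["K"])@q.T).T; return u[:,:2]/u[:,2:]
def back(c,uv,z):
    K=np.array(c["K"]);T=np.array(c["cam_to_world"]); d=T[:3,:3]@np.linalg.inv(K)@np.array([uv[0],uv[1],1.]); o=T[:3,3]; return o+d*(z-o[2])/d[2]
def save(img,n): cv2.imwrite("pics/"+n,cv2.cvtColor(img,cv2.COLOR_RGB2BGR))
E
python3 - <<'E'
from h import *
ims=[]
for n in("top","scene"):
    c=imaging.read_camera(n); ims.append(c["frame"]); save(cv2.resize(c["frame"],(800,600),interpolation=cv2.INTER_CUBIC),n+"0.png")
    print(n,np.round(c["cam_to_world"],3).tolist(),np.round(c["K"],1).tolist())
    for l in["punch_stand","nail_punch","clamp_board","button_well","zero_button","work_block","trigger","twin_grip","jaw","pencil_can","punch_head"]:
        try:r=nets.masks_of(c,l)
        except Exception as e: print(l,e);continue
        print(l,[(np.round(d["xy"],1).tolist(),round(d["p"],2),int(d["region"].sum()),np.round(back(c,d["xy"],0.05),3).tolist()) for d in r[:3]])
print(bot.current_clock())
E
```

```text
top [[0.013, -0.978, 0.206, 0.28], [-1.0, -0.013, -0.001, -0.01], [0.004, -0.206, -0.978, 1.206], [0.0, 0.0, 0.0, 1.0]] [[382.7, 0.0, 277.7], [0.0, 382.7, 207.5], [0.0, 0.0, 1.0]]
punch_stand [([377.8, 259.5], 0.9, 477, [0.368, -0.313, 0.05]), ([375.0, 212.5], 0.62, 483, [0.512, -0.31, 0.05])]
nail_punch []
clamp_board [([280.5, 220.5], 0.89, 4183, [0.483, -0.02, 0.05]), ([369.3, 169.3], 0.48, 771, [0.65, -0.298, 0.05])]
button_well [([280.0, 221.9], 0.68, 3781, [0.478, -0.018, 0.05])]
zero_button []
work_block [([247.7, 212.4], 0.63, 501, [0.507, 0.082, 0.05]), ([173.4, 205.2], 0.49, 763, [0.526, 0.311, 0.05])]
trigger [([300.2, 216.7], 0.45, 71, [0.495, -0.08, 0.05])]
twin_grip [([312.1, 216.4], 0.62, 92, [0.497, -0.117, 0.05])]
jaw [([268.5, 217.6], 0.48, 52, [0.491, 0.017, 0.05])]
pencil_can [([173.6, 205.5], 0.89, 786, [0.525, 0.311, 0.05])]
punch_head []
scene [[0.866, -0.245, 0.435, 0.026], [-0.499, -0.394, 0.772, -0.926], [-0.018, -0.886, -0.463, 0.662], [0.0, 0.0, 0.0, 1.0]] [[484.9, 0.0, 286.5], [0.0, 484.9, 205.8], [0.0, 0.0, 1.0]]
punch_stand [([288.1, 330.9], 0.65, 1470, [0.358, -0.334, 0.05]), ([353.1, 310.9], 0.62, 1310, [0.492, -0.351, 0.05])]
nail_punch [([356.7, 287.6], 0.59, 157, [0.542, -0.296, 0.05])]
clamp_board [([277.1, 249.3], 0.74, 4637, [0.473, -0.084, 0.05]), ([258.1, 219.3], 0.46, 596, [0.501, 0.067, 0.05])]
button_well [([275.5, 246.9], 0.7, 4752, [0.475, -0.073, 0.05]), ([353.9, 311.3], 0.31, 1289, [0.493, -0.352, 0.05])]
zero_button []
work_block [([255.4, 221.3], 0.88, 578, [0.49, 0.062, 0.05])]
trigger [([277.8, 210.5], 0.59, 221, [0.567, 0.083, 0.05])]
twin_grip [([286.7, 222.0], 0.74, 280, [0.557, 0.016, 0.05]), ([275.3, 249.9], 0.29, 4678, [0.468, -0.084, 0.05])]
jaw [([265.8, 233.1], 0.5, 106, [0.485, -0.005, 0.05])]
pencil_can [([226.0, 183.8], 0.65, 957, [0.518, 0.313, 0.05])]
punch_head [([355.9, 288.7], 0.5, 171, [0.539, -0.298, 0.05])]
1.2
```

View pics/top0.png

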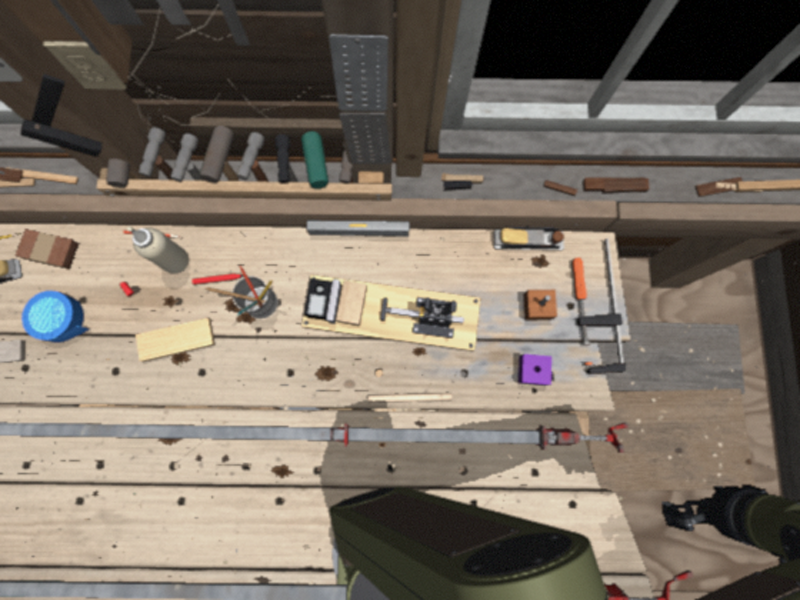

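View pics/scene0.png

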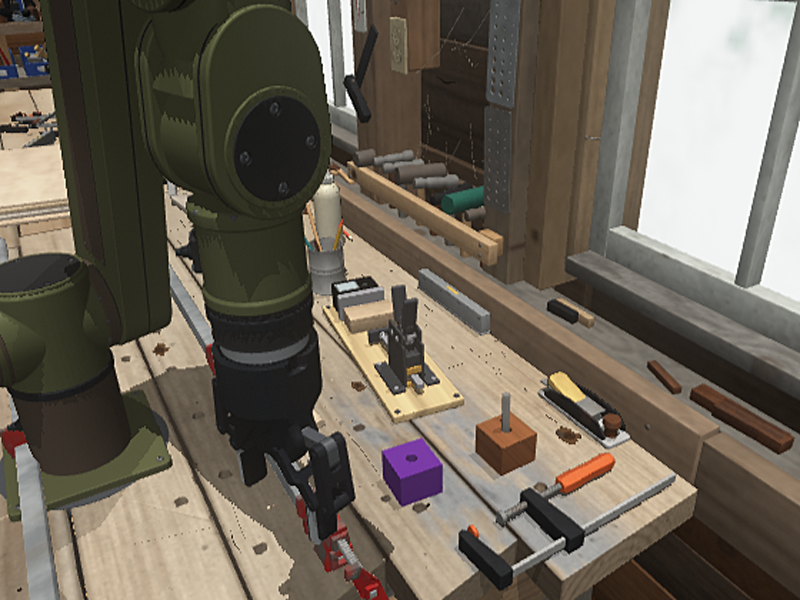

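The scene shows the wooden stand with the punch at about (540,304) in the enlarged top view. The purple look-alike is at (536,369). The board runs from the clamp at right (435,315) to the gauge case at left (322,300), with the block at (351,302). I'll look closer at these.

```bash
python3 - <<'E'
from h import *
c=imaging.read_camera("top"); f=c["frame"]; np.savez("top.npz",**{k:np.array(c[k]) for k in("frame","K","cam_to_world")})
a=cv2.resize(f[188:248,208:342],None,fx=5.9,fy=5.9,interpolation=cv2.INTER_CUBIC)
b=cv2.resize(f[200:226,360:410],None,fx=8,fy=8,interpolation=cv2.INTER_CUBIC)
o=np.zeros((580,800,3),np.uint8); o[:a.shape[0],:a.shape[1]]=a; o[360:360+b.shape[0],:b.shape[1]]=b
save(o,"crop1.png")
c=imaging.read_camera("scene"); f=c["frame"];np.savez("scene.npz",**{k:np.array(c[k]) for k in("frame","K","cam_to_world")})
save(cv2.resize(f[185:335,215:390],(700,600),interpolation=cv2.INTER_CUBIC),"crop2.png")
E
```

```text
(no output)
```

View pics/crop1.png

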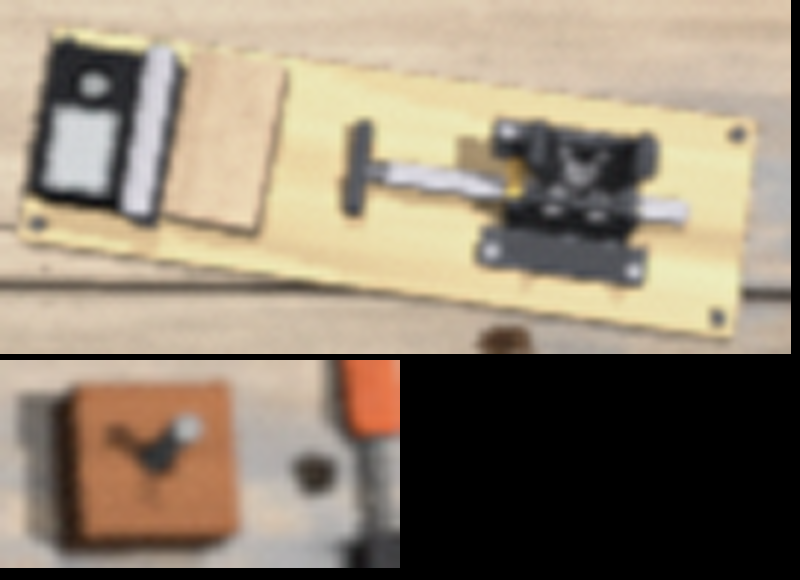

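View pics/crop2.png

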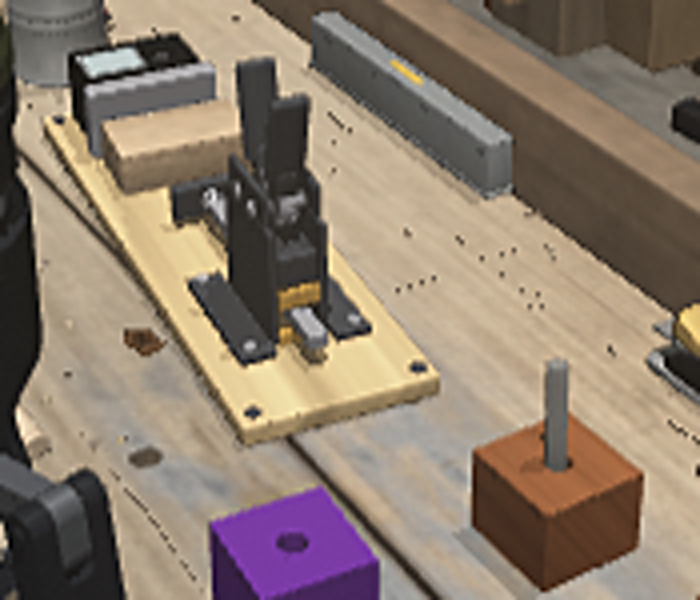

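The top crop shows the button as a light disc at (94,85). The board corners are (54,30), (756,118), (733,338) and (20,240). The stand's top face is centred at about (156,460), and the punch head is at (187,428). In the scene crop the well is at (155,45) and the head at (556,362).

```bash
python3 - <<'E'
from h import *
from scipy.optimize import least_squares
T=dict(np.load("top.npz"));S=dict(np.load("scene.npz"))
t1=lambda x,y:np.array([208+(x+.5)/5.9-.5,188+(y+.5)/5.9-.5])
t2=lambda x,y:np.array([360+(x+.5)/8-.5,200+(y-360+.5)/8-.5])
s=lambda x,y:np.array([215+(x+.5)/4-.5,185+(y+.5)/4-.5])
r=lambda a:np.round(a,4).tolist()
cT=[t1(54,30),t1(756,118),t1(733,338),t1(20,240)]; cS={1:s(440,380),2:s(245,432),3:s(43,118)}
loc=np.array([[.1925,-.06],[-.1925,-.06],[-.1925,.06],[.1925,.06]])
W=[back(T,c,.015) for c in cT];print("corners",[r(w) for w in W])
print("scene corners",{k:r(back(S,v,.015)) for k,v in cS.items()})
def pts(p):
    c,n=np.cos(p[2]),np.sin(p[2]); return np.c_[loc@np.array([[c,n],[-n,c]])+p[:2],np.full(4,.015)]
# local y sign: x axis to +y world => y axis to -x world
def res(p,top=1,sc=1):
    P=pts(p);o=[]
    if top:o+=[(proj(T,P)-np.array(cT)).ravel()*3.1]
    if sc:o+=[(proj(S,P[[1,2,3]])-np.array([cS[i] for i in(1,2,3)])).ravel()*2.1]
    return np.concatenate(o)
for a,b in((1,0),(0,1),(1,1)):
    q=least_squares(res,[.49,0,1.5],args=(a,b));print(r(q.x),r(q.fun))
p=q.x;c,n=np.cos(p[2]),np.sin(p[2]);R=np.array([[c,-n],[n,c]])
for nm,cam,uv,z in(("wellT",T,t1(94,85),.061),("wellS",S,s(155,45),.064)):
    w=back(cam,uv,z);print(nm,r(w),"local",r(R.T@(w[:2]-p[:2])))
sc=[t2(76,382),t2(232,382),t2(238,535),t2(80,540)]; print("standT",[r(back(T,u,.048)) for u in sc], r(np.mean([back(T,u,.048) for u in sc],0)))
sS=[s(472,462),s(566,410),s(643,472),s(546,517)];print("standS",r(np.mean([back(S,u,.048) for u in sS],0)))
print("head",r(back(T,t2(187,428),.105)),r(back(S,s(556,362),.105)))
print("mouth punch",r(back(S,s(556,466),.048)))
for nm,cam,f in(("T",T,t1),):pass
blk=[t1(183,52),t1(287,70),t1(260,233),t1(165,212)]
B=[back(T,u,.045) for u in blk];print("block local",[r(R.T@(w[:2]-p[:2])) for w in B])
print("grip",r(R@np.array([-.1,0])+p[:2]), "jaw local",r(R.T@(back(T,t1(362,168),.044)[:2]-p[:2])))
for l in("trigger","twin_grip","jaw"):
    pass
E
```

```text
corners [[0.5766, 0.1853, 0.015], [0.5329, -0.1951, 0.015], [0.4139, -0.1808, 0.015], [0.4612, 0.1982, 0.015]]
scene corners {1: [0.5288, -0.1997, 0.015], 2: [0.4136, -0.1841, 0.015], 3: [0.4631, 0.1992, 0.015]}
[0.4962, 0.0019, 1.4516] [-0.4701, -1.9601, 1.1954, -0.0335, 1.3245, 0.141, -2.0507, 1.604]
[0.4968, -0.0007, 1.4393] [1.5785, -0.8005, -1.5138, 0.2394, -0.0134, 0.4664]
[0.4963, 0.0014, 1.4486] [0.2586, -2.5727, 1.7737, 0.4333, 1.5583, 0.5795, -1.6548, 0.919, 1.3881, -2.3869, -1.0584, -0.8557, -2.1369, 0.3535]
wellT [0.536, 0.1557, 0.061] local [0.1579, -0.0206]
wellS [0.5391, 0.1708, 0.064] local [0.1733, -0.0219]
standT [[0.544, -0.2938, 0.048], [0.5448, -0.3544, 0.048], [0.4846, -0.3538, 0.048], [0.4818, -0.2931, 0.048]] [0.5138, -0.3238, 0.048]
standS [0.5135, -0.3246, 0.048]
head [0.5141, -0.32, 0.105] [0.5149, -0.3178, 0.105]
mouth punch [0.5124, -0.3255, 0.048]
block local [[0.117, -0.0478], [0.0612, -0.0456], [0.0624, 0.0423], [0.113, 0.038]]
grip [0.4841, -0.0978] jaw local [0.0147, 0.0009]
```

```bash
python3 - <<'E'
from h import *
T=dict(np.load("top.npz"));S=dict(np.load("scene.npz"))
p=[.4965,.0013,1.449];c,n=np.cos(p[2]),np.sin(p[2]);R=np.array([[c,-n],[n,c]])
w=lambda x,y,z:np.r_[R@[x,y]+p[:2],z]
o=np.zeros((600,800,3),np.uint8)
def crop(C,u0,v0,W,H,k,ox,oy,lines):
    a=cv2.resize(C["frame"][v0:v0+H,u0:u0+W],None,fx=k,fy=k,interpolation=cv2.INTER_CUBIC)
    for L,col in lines:
        q=((proj(C,np.array(L))-[u0,v0]+.5)*k).astype(int);cv2.polylines(a,[q],True,col,1)
    o[oy:oy+a.shape[0],ox:ox+a.shape[1]]=a
case=[w(x,y,.065) for x,y in((.125,-.04),(.175,-.04),(.175,.04),(.125,.04))]
circ=[w(.15+.008*np.cos(t),-.02+.008*np.sin(t),.065) for t in np.linspace(0,6.2,20)]
L=[(case,(255,0,0)),(circ,(0,255,0))]
crop(T,208,188,32,40,12,0,0,L); crop(S,228,190,45,30,9,390,0,L)
gr=[w(x,y,.167) for x,y in((-.1345,-.012),(-.0735,-.012),(-.0735,.012),(-.1345,.012))]
hs=[w(x,y,.111) for x,y in((-.139,-.02),(-.069,-.02),(-.069,.02),(-.139,.02))]
L=[(gr,(255,0,0)),(hs,(0,255,255))]
crop(T,285,198,45,30,9,390,290,L); 
crop(S,258,195,48,58,0.5+1.5,280,0,L) if 0 else None
save(o,"ov.png")
o[:]=0;crop(S,250,190,60,60,9,0,0,L);save(o,"ov2.png")
E
```

```text
(no output)
```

View pics/ov.png

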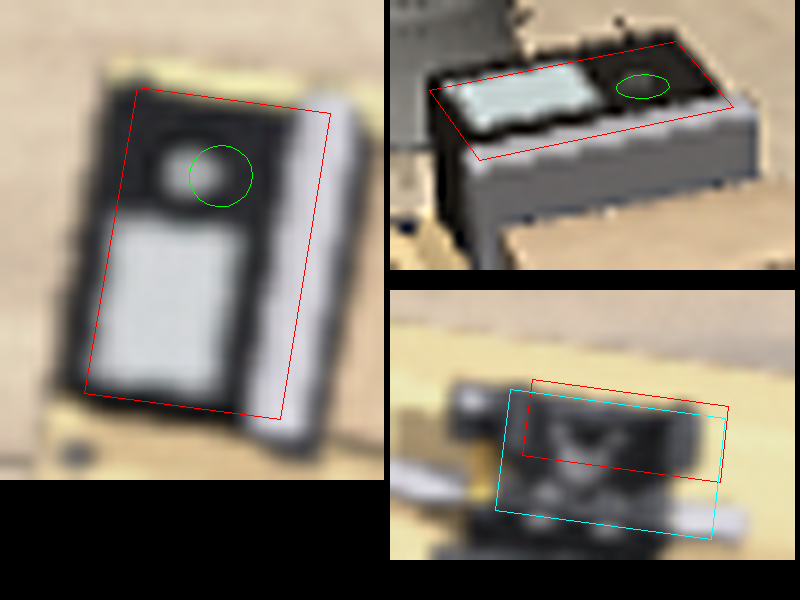

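View pics/ov2.png

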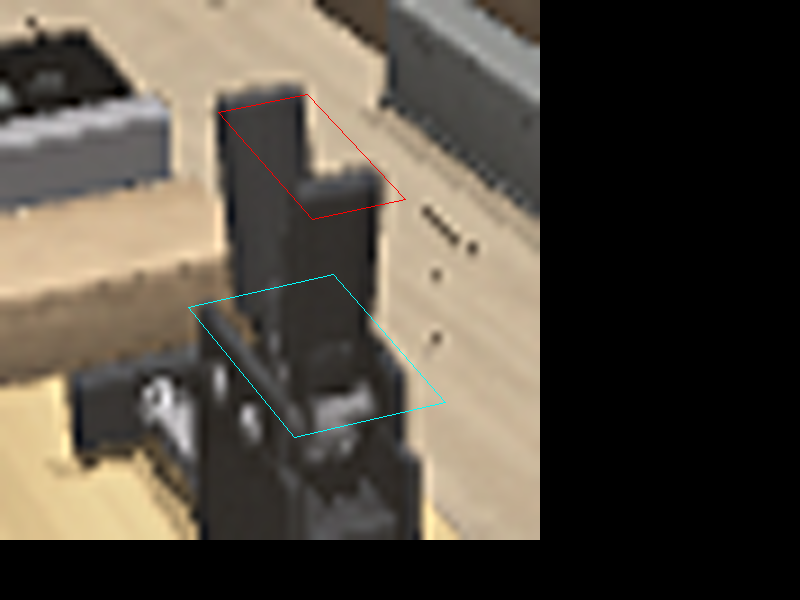

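The raised parts sit about 8 mm further along +x than a mid-length origin would give, so the board's origin isn't at mid-length. The well is about (0.536, 0.155) in the world and the stand about (0.5137, -0.324). Next I'll grasp the punch.

```bash
cat >> h.py <<'E'
from scipy.spatial.transform import Rotation as Ro
def down(a):  # closing axis at world angle a
    y=np.array([np.cos(a),np.sin(a),0]);z=np.array([0,0,-1.]);x=np.cross(y,z)
    q=Ro.from_matrix(np.c_[x,y,z]).as_quat();return [float(q[3]),*map(float,q[:3])]
r=lambda a:np.round(a,4).tolist()
E
python3 - <<'E'
from h import *
print(r(bot.current_tool_rot()),r(bot.current_q()))
st=[.5137,-.3235]
for a in(0,np.pi):
    print(a,[None if s is None else r(s) for s in(bot.solve_ik([*st,.17],down(a)),bot.solve_ik([*st,.075],down(a)),bot.solve_ik([.536,.155,.13],down(a)))])
for a in (1.449,1.449-np.pi):
    s=bot.solve_ik([.4847,-.095,.2],down(a));print(a,None if s is None else r(s))
q=np.array(bot.current_q())
a=min((a for a in(0,np.pi) if bot.solve_ik([*st,.075],down(a)) is not None),key=lambda a:abs(bot.solve_ik([*st,.075],down(a))[5]))
print("use",a)
bot.reach([*st,.18],down(a)); print(bot.current_clock())
bot.move_straight([*st,.075],velocity=.12)
bot.command_gripper(0.0,40)
print(bot.current_grip_width(),bot.current_finger_force(),r(bot.current_position()),bot.current_clock())
bot.move_straight([*st,.20],velocity=.12)
print(bot.current_grip_width(),bot.current_finger_force(),r(bot.current_contact_force()),bot.current_clock())
for n in("top","scene"):
    c=imaging.read_camera(n);np.savez(n+"2.npz",**{k:np.array(c[k]) for k in("frame","K","cam_to_world")})
    for l in("nail_punch","punch_tip"):print(n,l,[(r(d["xy"]),round(d["p"],2)) for d in nets.search_frame(c,l)[:2]])
    if n=="scene": u=proj(c,[*st,.15])[0].astype(int);save(cv2.resize(c["frame"][u[1]-45:u[1]+45,u[0]-60:u[0]+60],(800,600),interpolation=cv2.INTER_CUBIC),"g1.png");print(u)
E
```

```text
[0.0, 0.9903, 0.1389, -0.0] [-1.292, 0.26, -0.1381, 1.1727, -0.0, 1.5708]
0 [[-0.562, 0.4406, -0.0779, 1.0522, 0.0, 1.0088], [-0.562, 0.5167, -0.2182, 0.8359, 0.0, 1.0088], [0.2815, 0.3919, -0.2714, 0.9076, 0.0, 1.8523]]
3.141592653589793 [[-0.562, 0.4406, -0.0779, 1.0522, 0.0, -2.1328], [-0.562, 0.5167, -0.2182, 0.8359, 0.0, -2.1328], [0.2815, 0.3919, -0.2714, 0.9076, 0.0, -1.2893]]
1.449 [-0.1935, 0.2351, -0.307, 1.0286, 0.0, -0.0717]
-1.692592653589793 [-0.1935, 0.2351, -0.307, 1.0286, 0.0, 3.0698]
use 0
2.8417
0.11614278445105548 38.87842923402786 [0.5139, -0.3238, 0.0752] 4.5417
0.11489919905114347 39.01991128921509 [-0.9652, 0.1586, -1.0486] 5.7333
top nail_punch []
top punch_tip []
scene nail_punch [([281.2, 207.8], 0.65), ([356.0, 255.1], 0.5)]
scene punch_tip [([353.3, 256.8], 0.46), ([289.7, 220.9], 0.15)]
[356 257]
```

View pics/g1.png

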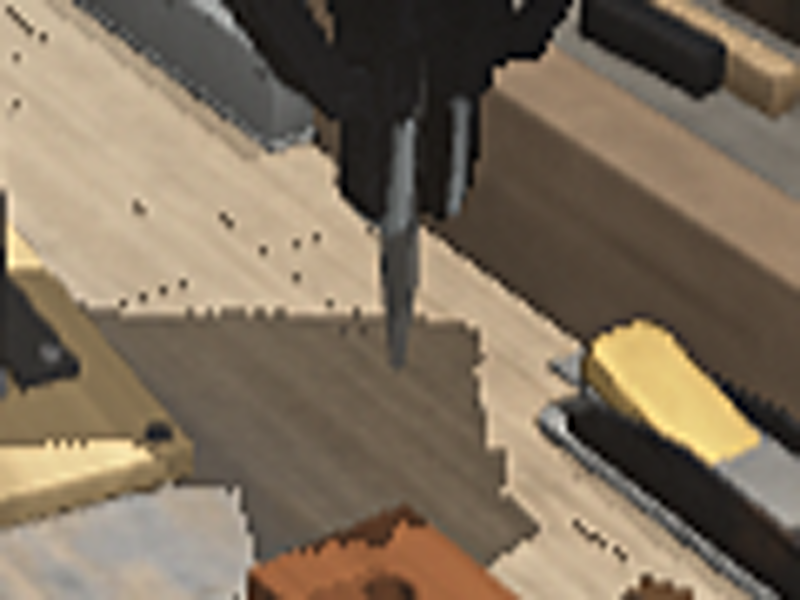

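The punch is held on its flats (9.8 mm), nearly vertical, with its tip at crop (397,368). I'll compute the tip offset and hover over the well.

```bash
python3 - <<'E'
from h import *
S=dict(np.load("scene2.npz"))
P=np.array(bot.current_position()); print(r(P))
tip=np.array([296+397.5/6.667-.5,212+368.5/6.667-.5])
b=P-[0,0,.07]
p0=proj(S,b)[0]; J=np.c_[proj(S,b+[0,.01,0])[0]-p0,proj(S,b+[0,0,.01])[0]-p0]
print("tip",tip,"pred",p0,"dy,dz (cm)",np.linalg.solve(J,tip-p0))
a=0
bot.move_straight([.5137,-.25,.26],velocity=.25)
bot.reach([.536,.155,.26],down(a))
bot.move_straight([.536,.155,.150],velocity=.12)
print(r(bot.current_position()),bot.current_clock())
o=np.zeros((600,800,3),np.uint8)
w=np.array([.536,.155,.065])
for i,n in enumerate(("top","scene")):
    c=imaging.read_camera(n);np.savez(n+"3.npz",**{k:np.array(c[k]) for k in("frame","K","cam_to_world")})
    u=proj(c,w)[0].astype(int);print(n,u,proj(c,w),proj(c,w+[0,0,.015]))
    k=10;u0,v0=u[0]-20,u[1]-30
    o[:,i*400:(i+1)*400]=cv2.resize(c["frame"][v0:v0+60,u0:u0+40],None,fx=k,fy=k,interpolation=cv2.INTER_CUBIC)
save(o,"hov.png")
E
```

```text
[0.5135, -0.3234, 0.1995]
tip [355.1220189  266.77223639] pred [355.38548086 266.28608222] dy,dz (cm) [ 0.07095099 -0.15264535]
[0.5367, 0.1551, 0.1508] 9.1333
top [223 201] [[223.56437512 201.70320558]] [[222.8932469  200.60367947]]
scene [254 197] [[254.89686785 197.99244146]] [[254.63302202 193.08986183]]
```

View pics/hov.png

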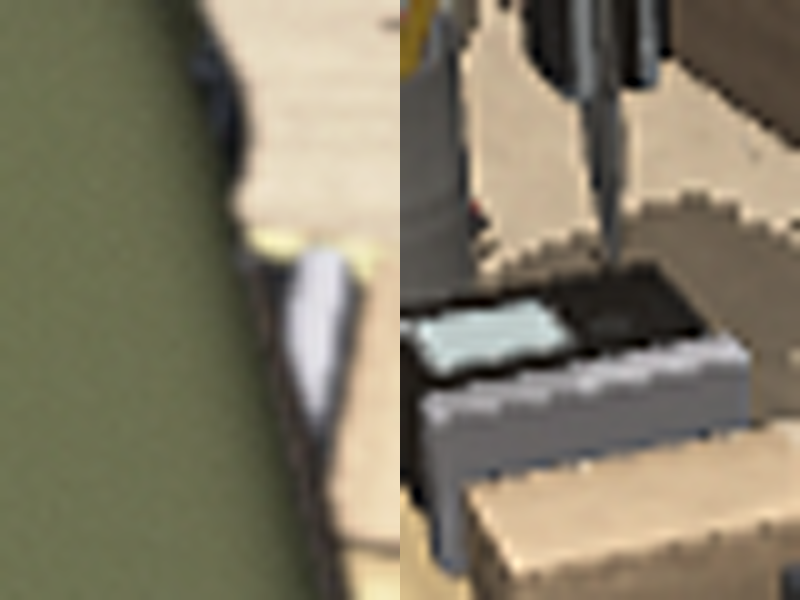

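The tip projects where expected, directly over the button glimpse at (612,325). I'll press with force feedback.

```bash
python3 - <<'E'
from h import *
f0=np.array(bot.current_contact_force())
bot.move_straight([.536,.155,.133],velocity=.08)
f0=np.array(bot.current_contact_force());print("f0",r(f0))
z=.133
while z>.122:
    z-=.001;bot.move_straight([.536,.155,z],velocity=.03)
    f=np.array(bot.current_contact_force())-f0;print(round(z,4),r(bot.current_position()),r(f))
    if f[2]>5.5 or np.hypot(*f[:2])>8:break
bot.dwell(.25);print(r(np.array(bot.current_contact_force())-f0),bot.current_grip_width())
print(bot.current_clock())
E
```

```text
f0 [0.0247, -0.9445, -0.551]
0.132 [0.5363, 0.1551, 0.1323] [0.2871, 0.1559, -0.2218]
0.131 [0.536, 0.155, 0.131] [-0.0569, 0.456, -0.6783]
0.13 [0.5362, 0.1551, 0.1302] [0.3613, 1.4212, 0.9213]
0.129 [0.5362, 0.1551, 0.1291] [-0.0397, 1.2312, 2.0798]
0.128 [0.5362, 0.1551, 0.1281] [-0.188, 1.4882, 2.3966]
0.127 [0.5362, 0.1551, 0.1271] [0.097, 1.1049, 3.5363]
0.126 [0.5362, 0.155, 0.1261] [0.164, 0.866, 4.0271]
0.125 [0.5363, 0.1551, 0.1257] [-0.8223, 1.3937, 7.5479]
[-0.0285, 0.5832, 6.5414] 0.1138634938785325
11.8417
```

Clear button profile (1.5 to 4.5 N, then a hard stop), so it's pressed. I'll put the punch back.

```bash
python3 - <<'E'
from h import *
bot.move_straight([.536,.155,.26],velocity=.2)
bot.reach([.5137,-.3238,.22],down(0))
bot.move_straight([.5137,-.3238,.15],velocity=.12); bot.dwell(.1)
f0=np.array(bot.current_contact_force());print(r(bot.current_position()),bot.current_clock())
for z in(.12,.10,.085,.0765):
    bot.move_straight([.5137,-.3238,z],velocity=.08)
    f=np.array(bot.current_contact_force())-f0;print(z,r(bot.current_position()),r(f),round(bot.current_grip_width(),3))
    if f[2]>10:print("STOP");break
else:
    bot.command_gripper(.5);bot.dwell(.3)
    bot.move_straight([.5137,-.3238,.18],velocity=.15)
print(bot.current_clock())
c=imaging.read_camera("scene");u=proj(c,[.5137,-.324,.08])[0].astype(int)
print([(r(d["xy"]),round(d["p"],2)) for d in nets.search_frame(c,"nail_punch")[:2]],u)
save(cv2.resize(c["frame"][u[1]-45:u[1]+45,u[0]-60:u[0]+60],(800,600),interpolation=cv2.INTER_CUBIC),"ret.png")
E
```

```text
[0.5146, -0.3242, 0.1512] 15.25
0.12 [0.5135, -0.3238, 0.1198] [0.1929, 0.007, 0.2054] 0.115
0.1 [0.5135, -0.3237, 0.0998] [-0.01, 1.2089, -0.1365] 0.114
0.085 [0.5137, -0.3238, 0.0849] [-0.7642, 0.7862, -0.2054] 0.115
0.0765 [0.5137, -0.3239, 0.0764] [-0.2669, -0.8922, -0.3916] 0.114
18.325
[([355.3, 288.4], 0.64), ([278.8, 206.9], 0.54)] [354 287]
```

View pics/ret.png

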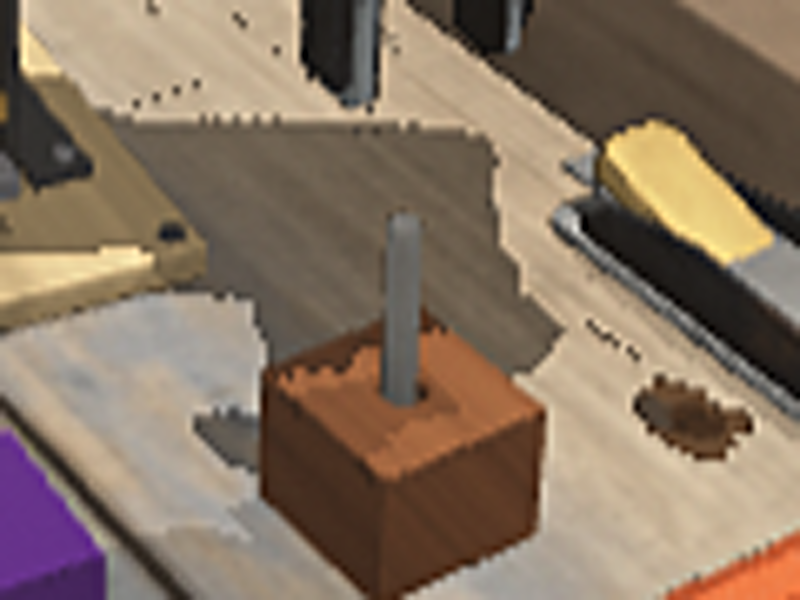

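The punch stands upright in the wooden stand, head at crop (403,222). Now the clamp: first squeeze at 20 N, centring by the contact force.

```bash
python3 - <<'E'
from h import *
g=[.4847,-.095]
bot.move_straight([.5137,-.3,.26],velocity=.25)
bot.command_gripper(1.0,20)
bot.reach([*g,.25],down(1.449)); bot.dwell(.1)
f0=np.array(bot.current_contact_force()); u=np.array([.1215,.9926,0])
bot.move_straight([*g,.14],velocity=.12);print(r(bot.current_position()),r(np.array(bot.current_contact_force())-f0),bot.current_clock())
for w in(.7,.6,.5,.4,.3,.2):
    bot.command_gripper(w,20)
    f=np.array(bot.current_contact_force())-f0
    print(w,round(bot.current_grip_width(),3),round(bot.current_finger_force(),2),"f",r(f),"along",round(float(f@u),2),r(bot.current_position()),bot.current_clock())
E
```

```text
[0.4853, -0.0952, 0.1406] [0.292, 0.0252, 1.5959] 21.6083
0.7 0.704 2.4 f [1.7809, 5.0775, 1.7518] along 5.26 [0.4856, -0.0935, 0.1408] 21.9917
0.6 0.6 4.38 f [0.7169, 6.3599, 5.9191] along 6.4 [0.4858, -0.0932, 0.1412] 22.2417
0.5 0.499 4.42 f [-0.5416, 6.034, 7.6967] along 5.92 [0.486, -0.0932, 0.1414] 22.4917
0.4 0.399 4.51 f [0.1294, 5.5506, 7.3798] along 5.53 [0.4862, -0.0932, 0.1416] 22.7417
0.3 0.304 19.65 f [-0.9331, 6.3816, 11.6414] along 6.22 [0.4862, -0.0934, 0.1422] 22.975
0.2 0.307 19.65 f [-1.7579, 5.5676, 11.5446] along 5.31 [0.4863, -0.0934, 0.1422] 23.1917
```

The squeeze works, and full travel is a width of about 0.305. The centre lies about 2 mm further along +x, so I'll correct that and pump until it stalls early.

```bash
python3 - <<'E'
from h import *
u=np.array([.1215,.9926]); g=np.array([.4847,-.095])+.002*u
bot.command_gripper(.85,20); bot.move_straight([*g,.14],velocity=.1)
f0=np.array(bot.current_contact_force())
done=False
for k in range(6):
    if k: bot.command_gripper(.82,20)
    for w in(.6,.52,.45,.38,.33,.28):
        bot.command_gripper(w,20)
        G=bot.current_grip_width();F=bot.current_finger_force()
        print(k,w,round(G,3),round(F,2),end=" | ")
        if G>w+.012 and G>.32: done=True;break
    f=np.array(bot.current_contact_force())-f0;print(r(f),bot.current_clock())
    if done or bot.current_clock()>45:break
bot.command_gripper(.1,20)
print(done,bot.current_grip_width(),bot.current_finger_force())
o=np.zeros((600,800,3),np.uint8)
for i,(n,b) in enumerate((("top",(185,255,205,330)),("scene",(190,262,225,350)))):
    c=imaging.read_camera(n);np.savez(n+"4.npz",**{k:np.array(c[k]) for k in("frame","K","cam_to_world")})
    a=c["frame"][b[0]:b[1],b[2]:b[3]];k=min(800/a.shape[1],300/a.shape[0]);a=cv2.resize(a,None,fx=k,fy=k,interpolation=cv2.INTER_CUBIC)
    o[i*300:i*300+a.shape[0],:a.shape[1]]=a[:300,:800]
save(o,"end.png")
E
```

```text
0 0.6 0.603 4.46 | 0 0.52 0.52 4.47 | 0 0.45 0.451 4.5 | 0 0.38 0.384 4.61 | 0 0.33 0.332 9.95 | 0 0.28 0.306 22.33 | [-2.822, 0.8398, 11.0217] 25.4333
1 0.6 0.6 4.46 | 1 0.52 0.518 4.47 | 1 0.45 0.446 4.5 | 1 0.38 0.383 4.61 | 1 0.33 0.331 10.26 | 1 0.28 0.309 22.5 | [-2.1403, 0.7533, 10.2899] 27.3917
2 0.6 0.605 5.08 | 2 0.52 0.525 8.8 | 2 0.45 0.454 12.15 | 2 0.38 0.383 14.89 | 2 0.33 0.362 18.17 | [-4.6438, 1.654, 18.3828] 29.1417
True 0.35842476894188907 18.17071169614792
```

View pics/end.png

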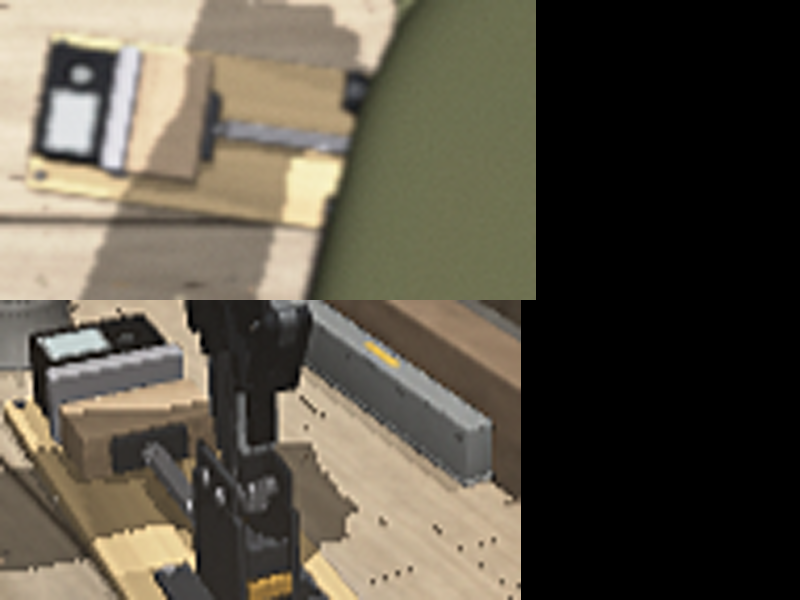

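The block sits flush and square against the plate, with the jaw pressing it at about 27 N. The grips have stalled partway at 18 N, so I'm handing the job in.

```bash
python3 - <<'E'
from h import *
bot.dwell(.3);print(bot.current_grip_width(),bot.current_finger_force(),bot.current_clock())
print(bot.finish_job())
E
```

```text
0.3573277440111935 18.17423701286316 29.7583
the job is handed in; nothing more can be done
None
```

I handed the job in at about 30 s without a verdict back: the zero button was pressed with the punch, the punch is upright in its wooden stand, and the block looks flush and square against the stop plate, held by grips squeezed at about 18 N (an estimated 27 N at the jaw).

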